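# Try the folding lid stay of the cup box

### The arm

A 6-joint arm with a two-finger parallel gripper is mounted at the origin on a cart in front of the work surface, level with it; the furniture and walls round the work are solid. World frame = base frame: x ahead of the robot, y to its left, z up, the work surface at z = 0. Lengths are in mm, angles in rad, forces in N, time in s.
With the tool pointing down it reaches from about 375 to 900 mm from the base axis. Payload 3.1 kg.
Tool frame: the origin (TCP) lies on the centre line of the jaws, within the pads' length; the fingertips stand ahead of it and the grasp point (between the pads) lies 6 mm ahead of it (manip.finger_overhang is the x of the fingertips in the tool frame, in mm); x points along the fingers, y is the direction in which the jaws open and shut, and the axes are right-handed (so a half turn about x gives the same grasp; the last joint's range is limited). The gripper opens to 87 mm and grips with 3 to 60 N. Pads are 19 mm wide; open, the fingers measure 117 mm over their backs; the gripper's body (75 mm by 190 mm) begins 51 mm behind the grasp point.
Start: joints at [-1.349, 0.527, 1.433, -0, 1.181, -0.178], TCP at [243.291, -575.679, 247.548] pointing down, gripper open.
Joint ranges: [-3.08, 3.08], [-0.75, 2.2], [0.22, 2.44], [-1.43, 4.57], [0, 2.65], [-2.85, 2.85]. Speed limits (rad/s): [2.79, 2.79, 3.14, 3.14, 3.14, 3.14].

### API

Orientations are given as a unit quaternion [w, x, y, z].
In Python, from cell import state, cams, manip, nets gives the robot as it stands. The module is installed in compiled form; this text tells all that it offers.
- The arm moves only by the shell command python3 -m jog 'ROWS' [FORCE]. ROWS is JSON, a list of rows, each a list of 3 entries, a list of its own where there are three numbers: the shift along the world's x, y, z in mm, then the turn, a rotation vector about the world's x, y, z in degrees, then the closure, from 0 (fully open) to 1 (shut). In form: [[[tx, ty, tz], [wx, wy, wz], claw], ...]. A call has exactly 5 rows; each row shifts and turns the commanded pose from where the row before left it; what a row does not reach is not made up. A row lasts 1/8 s, in which the tool goes at most 62.5 mm and 10.7 degrees, less where a joint would pass 70% of its speed; a pose out of reach is approached as far as the arm can. A call is refused whole if a number of a shift passes 62.5 or a number of a turn 10.7, either way. A call with a gripper value outside its range is refused whole. The fingers move at their own pace and stop on an object; FORCE is the grip in N (left out, the last holds). Time passes only in rows, so rows that do not move let the fingers close, or fill a call up. It gives the time, the measured TCP pose, the force and the opening at its end, in the units of the state.
- state(): the state, without advancing time (a new reading comes with each control period).
- cams.capture(name): name is "scene" or "top" or "wrist"; returns the picture (384x512x3 uint8, blue, green, red); there is no depth.
- cams.camera_model(name): a dict with "vfov" (degrees; the focal length in pixels is half the picture's height over the tangent of half this angle, whatever the lens; pixels are square), "cx", "cy" (the principal point, pixels), "camera_from_world" (4x4, takes a point from world to camera coordinates); the wrist camera has in their place "hand_eye" (4x4, takes a point from camera to tool coordinates, whose origin is the TCP and whose axes are the tool frame's). Camera axes: x right, y up, looking along -z (the intrinsics and any distortion apply to the point x, -y, -z); pixel columns grow to the right and rows downward; lengths in mm; the calibration is good to about 2 mm. A picture is of the moment at which its call begins: read the wrist's pose just before it. camera_model takes no time and is no camera call.
- manip.hand_in(): hands the job in, once; it reports no verdict.
Trained networks look in the newest picture that a camera, given by its name, has taken for a name from the list of things; names that differ only in an ending like _2 or _b are one class to them, and where a whole thing is asked for, a point or a joint stands for the part that bears it (a point fixed in the world has none). Each returns a list of dicts, best first, with "score" (0 to 1); they miss things now and then, are a little off and sometimes report something else, mostly with a low value. They report only what shows in the picture. A call takes as long as a camera call.
- nets.find_in(camera, label): "location" ([column, row] in pixels, amid what is visible of it).
- nets.tip_of(camera, label): "location" ([column, row] in pixels: a listed point, or the origin of a listed thing).
The state is a dict: "t": time; "joint_positions": joint angles; "joint_vel": joint speeds; "tau": joint torques, N m; "eef_pos": TCP position; "ee_rot": TCP orientation; "ft_force": force on the tool from outside, world axes, zero at the start; "moment": the same for the moment, N m; "opening": finger opening in mm.
Only numpy, scipy, OpenCV 4.12 (cv2) and the standard library are available. Lean on these libraries where they do the work, as an engineer would, in place of code of your own. Each camera call takes 0.05 s, during which the arm holds its last target.

### The job

The folding stay on the side of the wooden cup box has just been refitted: try it out. Raise the lid until the stay locks straight, let go and keep clear for about two seconds so that the lid stands on the stay alone; then break the stay's knee and lower the lid gently, without letting it drop, until it is fully shut. Leave the things standing around the box where they are.

Things in the scene. Friction and masses are not known exactly. Their poses are not given: they have to be found in the camera images.
- cup_box: Open wooden box, 170 (x, depth) x 200 (y, width) x 85 mm high, fixed to the worktop; position and turn about z vary. Origin: centre of its underside; x points to its back (the lid's hinge side), y to the side with the stay (left, seen from the front), z up. Two cups stand inside, below the rim.
- lid (a joint): Angle of the lid (rad): 0 shut, growing as it opens; about 1.41 with the stay dead straight (the furthest it can go), 1.40 when standing on the locked stay. A wooden board 170 x 200 x 12 mm, about 0.35 kg, hinged along the top of the box's back wall. Hinge friction is slight: unsupported, it falls shut.
- lid_hinge_line (a point): Middle of the lid's hinge axis, 85 mm behind the box's centre and 91 mm above the worktop. The axis is parallel to the box's y. As the lid opens, its front edge goes up and back.
- lid_bar (a point): Middle of the lid's pull bar: round steel, 12 mm thick, 110 mm long parallel to the box's y, 36 mm clear of the lid's front edge, 212 mm from the hinge axis. Shut, it is 127 mm in front of the box's centre and 91 mm above the worktop; with the stay locked, about 300 mm above it. Being round, it can turn between the fingers while they keep pointing down.
- stay_pivot (a point): On the axis (along the box's y) of the stay's fixed lower pivot, taken out sideways as far as knee_grip: 5 mm in front of the box's centre, 155 mm to its +y side, 71 mm above the worktop. The stay: two flat steel links, 68 mm between pivots, 9 mm outside the box's +y side, from the lower pivot to the knee and on to the lid's edge, 95 mm from the lid's hinge.
- knee_grip (a point): Grip point on the knee's grip bar: round steel, 16 mm thick, along the box's +y, from 27 to 77 mm outside the box's side; this point is 55 mm outside. It moves on a 68 mm circle about stay_pivot; from there: lid shut 68 mm to the front, 6 mm down; locked 42 mm to the back, 53 mm up. Moved up and over to the front it breaks the knee and lowers the lid; holding it holds the lid.
- knee (a joint): Angle of the stay's knee (rad): 0 folded (lid shut), 2.84 dead straight, 3.04 locked at its stop just past straight. No spring: when the lid is lifted as far as the stay lets it and then eased off, the knee sinks past straight by its own weight (or by a light press down and back on the grip bar) and the lid's weight keeps it there. Short of straight it folds again.
- milk_tin: Bystander: tin, 58 mm across, 72 mm high, to the right of the box. Origin at the centre of its underside.
- timer: Bystander: kitchen timer, 62 x 62 x 18 mm, lying to the right of the box. Origin at the centre of its underside.
- coffee_scoop: Bystander: steel coffee scoop, 48 x 99 x 32 mm, to the right, near the worktop's front edge. Origin at the centre of its underside.
- matchbox: Bystander: match box, 62 x 66 x 16 mm, to the left, near the worktop's front edge. Origin at the centre of its underside.

How it is judged (in metres and radians):
On the way:
1. The lid stands open on the locked stay (knee past straight), untouched by the robot, for one second (value of joint lid above 1.35 rad and value of joint knee above 2.93 rad and contact force between cup_box and the arm below 0.3 N and contact force between cup_box and the fingers below 0.3 N), for 1 s.
At the end, for the whole second after the job is handed in: The lid is shut (within 0.05 rad) and at rest, the stay folded with it (value of joint lid below 0.05 rad and velocity of joint lid between -0.1 and 0.1 rad/s); the robot touches nothing.
It fails at once if the lid drops: it comes down faster than 3 rad/s (velocity of joint lid below -3 rad/s).
It fails at once if a thing beside the box is moved by more than 30 mm (distance of any of milk_tin, timer, coffee_scoop, matchbox from where it was at the start of the episode above 0.03 m).
It also fails if it takes over 61 s, if anything falls off the work surface, if the arm or the gripper's body presses on something with over 40 N, if the wrist force passes 120 N, or if a joint passes its speed limit or range.

## Working session

There is one attempt and no reset: what is moved stays moved. The work goes in short steps, Python scripts to look and compute and a shell command to move; the robot and the scene stay as the last step left them, time stands still between calls to the robot, and variables do not carry over. Pictures are saved under pics/ and viewed, and the job is handed in when it is done.

```bash
mkdir -p pics; cat > h.py <<'E'
import numpy as np, cv2
from cell import state, cams, manip, nets
from scipy.spatial.transform import Rotation as R
def snap(cam,name):
    im=cams.capture(cam); cv2.imwrite('pics/'+name+'.png',im); return im
def proj(cam,P):
    m=cams.camera_model(cam); f=192/np.tan(np.radians(m['vfov'])/2)
    T=np.array(m['camera_from_world']); p=T[:3,:3]@np.array(P,float)+T[:3,3]
    return np.array([m['cx']+f*p[0]/-p[2], m['cy']-f*p[1]/-p[2]])
def ray(cam,uv):
    m=cams.camera_model(cam); f=192/np.tan(np.radians(m['vfov'])/2)
    T=np.array(m['camera_from_world']); d=np.array([(uv[0]-m['cx'])/f,-(uv[1]-m['cy'])/f,-1])
    Rw=T[:3,:3].T; return -Rw@T[:3,3], Rw@d
def onz(cam,uv,z):
    o,d=ray(cam,uv); return o+d*(z-o[2])/d[2]
E
python3 - <<'E'
from h import *
s=state(); print(s); print(manip.finger_overhang)
for c in ('scene','top'):
    snap(c,c+'0'); print({k:np.round(v,3).tolist() if not isinstance(v,str) else v for k,v in cams.camera_model(c).items()})
    for l in ['cup_box','lid_bar','knee_grip','stay_pivot','lid_hinge_line','milk_tin','timer','coffee_scoop','matchbox']:
        print(c,l,[(np.round(r['location'],1).tolist(),round(r['score'],2)) for r in nets.tip_of(c,l)[:2]])
print(cams.camera_model('wrist'))
print(state()['t'])
E
```

```text
{'t': 0.0, 'joint_positions': array([-1.34950499e+00,  5.28413756e-01,  1.43390731e+00, -2.15325511e-05,
        1.18136852e+00, -1.78450001e-01]), 'joint_vel': array([ 1.01298965e-03,  4.90311548e-04, -8.66925228e-05, -2.46379768e-03,
       -9.06050773e-04,  1.99803250e-03]), 'tau': array([-1.52568089e-03, -4.40053153e+01, -1.76590097e+01,  6.32384210e-02,
        5.82497742e-02, -1.57181080e-04]), 'eef_pos': array([ 243.13771972, -575.03553641,  246.60217273]), 'ee_rot': array([-0.13965251, -0.69300601, -0.14113462,  0.69305185]), 'ft_force': array([-0.67461177,  0.33911081,  0.80753043]), 'moment': array([-0.03764198, -0.00184825, -0.0124025 ]), 'opening': 86.92724417739007}
25.0
{'vfov': 42.955, 'cx': 260.931, 'cy': 183.117, 'camera_from_world': [[-0.421, -0.907, 0.01, 172.217], [0.648, -0.293, 0.703, -433.601], [-0.635, 0.302, 0.711, -992.428], [0.0, 0.0, 0.0, 1.0]]}
scene cup_box [([252.8, 197.9], 0.66)]
scene lid_bar []
scene knee_grip [([222.5, 225.2], 0.73)]
scene stay_pivot [([206.1, 210.3], 0.69)]
scene lid_hinge_line [([230.7, 159.5], 0.58), ([207.9, 206.5], 0.25)]
scene
[... 439 characters left out ...]
)]
top stay_pivot []
top lid_hinge_line [([239.8, 135.0], 0.72), ([199.3, 215.0], 0.3)]
top milk_tin [([359.0, 146.2], 0.9)]
top timer [([364.2, 193.0], 0.65), ([236.9, 135.7], 0.19)]
top coffee_scoop [([362.2, 239.6], 0.96)]
top matchbox [([153.0, 244.5], 0.75)]
{'vfov': 59.309655103746294, 'cx': 259.39867193274756, 'cy': 191.985665584223, 'hand_eye': array([[ 5.89486565e-04,  2.88630632e-01, -9.57440343e-01,
        -1.37221359e+02],
       [ 9.99999736e-01,  2.36820637e-04,  6.87082077e-04,
         9.06072277e-02],
       [ 4.25054567e-04, -9.57440495e-01, -2.88630416e-01,
        -7.97605082e+01],
       [ 0.00000000e+00,  0.00000000e+00,  0.00000000e+00,
         1.00000000e+00]])}
1.0
```

View pics/scene0.png

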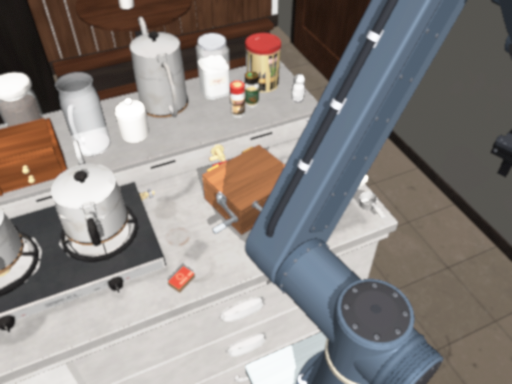

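View pics/top0.png

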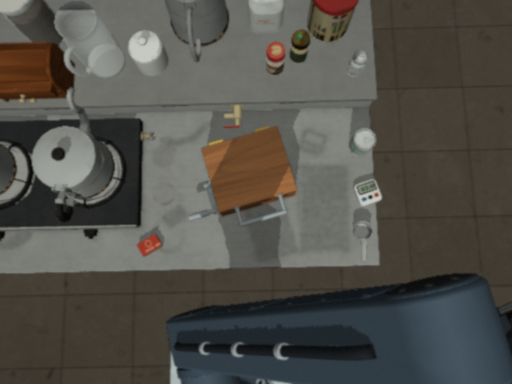

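```bash
cat > fit.py <<'E'
from h import *
from scipy.optimize import least_squares
pts={'cup_box':[0,0,0],'knee_grip':[-73,155,65],'stay_pivot':[-5,155,71],'lid_hinge_line':[85,0,91],'lid_bar':[-127,0,91]}
obs=[('scene','cup_box',[252.8,197.9]),('scene','knee_grip',[222.5,225.2]),('scene','stay_pivot',[206.1,210.3]),('scene','lid_hinge_line',[230.7,159.5]),
('top','cup_box',[249.3,176.5]),('top','lid_bar',[262.3,214.6]),('top','knee_grip',[199.3,218.9]),('top','lid_hinge_line',[239.8,135])]
def w(p,q): 
    c,s=np.cos(q[2]),np.sin(q[2]); return np.array([q[0]+c*p[0]-s*p[1],q[1]+s*p[0]+c*p[1],p[2]])
def res(q): return np.concatenate([proj(c,w(pts[l],q))-o for c,l,o in obs])
r=least_squares(res,[570,-50,0],loss='soft_l1')
if __name__=='__main__':
    print(r.x,np.degrees(r.x[2])); print(np.round(res(r.x).reshape(-1,2),1))
    for l in pts: print(l,w(pts[l],r.x).round(1))
    for l,uv,z in [('milk_tin',[359,146.2],0),('timer',[364,193],0),('coffee_scoop',[362,239.6],0),('matchbox',[153,244.5],0)]: print(l,onz('top',uv,z).round())
    for c in ('scene','top'):
        im=cv2.imread(f'pics/{c}0.png'); im=cv2.resize(im,None,fx=1.5,fy=1.5)
        def ln(a,b,col):
            cv2.line(im,*[tuple(int(v*1.5) for v in proj(c,w(p,r.x))) for p in (a,b)],col,1)
        B=[[-85,-100],[85,-100],[85,100],[-85,100]]
        for i in range(4):
            for z in (0,97): ln(B[i]+[z],B[(i+1)%4]+[z],(0,0,255))
        ln([-127,-55,91],[-127,55,91],(0,255,0)); ln([-73,127,65],[-73,177,65],(255,0,255))
        cv2.imwrite(f'pics/{c}fit.png',im)
E
python3 fit.py
```

```text
[ 5.82556648e+02 -4.92060627e+01  2.89770034e-01] 16.602599962496935
[[-1.9 -0. ]
 [ 0.3  0.9]
 [ 0.1 -1.2]
 [ 0.1 -0.8]
 [ 0.5 -0.6]
 [ 2.4  3. ]
 [-0.4 -1.7]
 [-1.3  2.4]]
cup_box [582.6 -49.2   0. ]
knee_grip [468.3  78.5  65. ]
stay_pivot [533.5  97.9  71. ]
lid_hinge_line [664.  -24.9  91. ]
lid_bar [460.9 -85.5  91. ]
milk_tin [ 656. -345.    0.]
timer [ 529. -350.    0.]
coffee_scoop [ 407. -337.    0.]
matchbox [407. 207.   0.]
```

View pics/topfit.png

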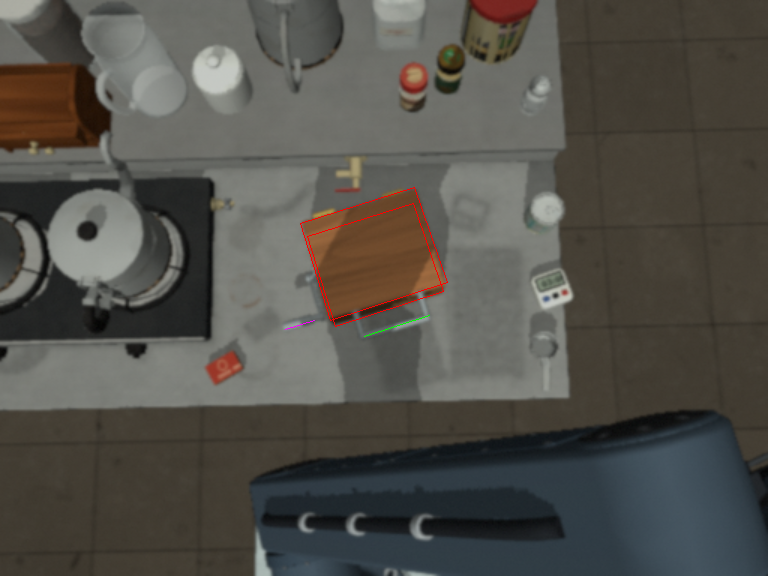

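View pics/scenefit.png

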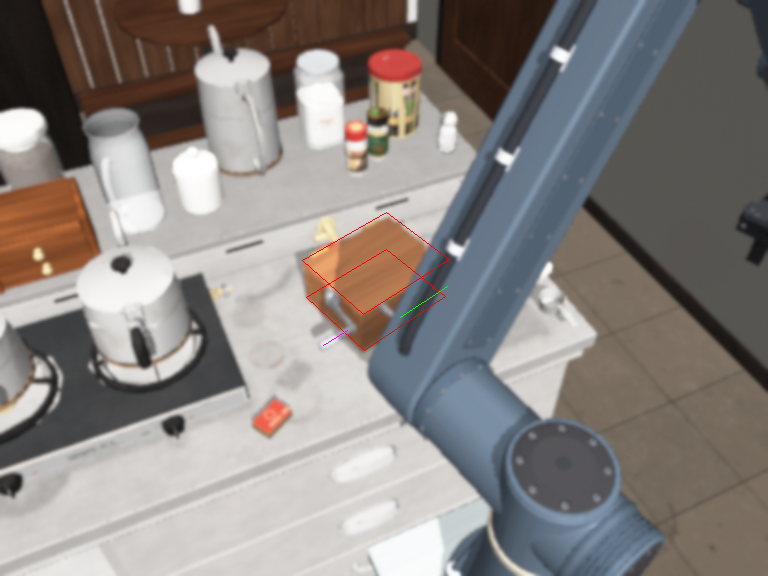

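```bash
cat > tgt.py <<'E'
from fit import *
def tool(): 
    s=state(); q=np.array(s['ee_rot']); return s, R.from_quat([q[1],q[2],q[3],q[0]])
def goal_rot(yaw,flip=0):
    y=np.array([np.cos(yaw),np.sin(yaw),0]); y=-y if flip else y
    x=np.array([0,0,-1.]); return R.from_matrix(np.column_stack([x,y,np.cross(x,y)]))
E
python3 - <<'E'
from tgt import *
s,Rt=tool(); print(Rt.as_matrix().round(3))
for f in (0,1): print(np.degrees((goal_rot(r.x[2],f)*Rt.inv()).as_rotvec()).round(2))
print(onz('top',[240,104],0),onz('top',[240,104],100))
E
```

```text
[[ 0.     0.389 -0.921]
 [ 0.    -0.921 -0.389]
 [-1.     0.    -0.   ]]
[-0.    0.   83.69]
[  0.     0.   -96.31]
[784.05960105 -26.55955928   0.        ] [748.48330781 -30.52042755 100.        ]
```

```bash
python3 -m jog '[[[22,49,0],[0,0,8.4],0],[[22,49,0],[0,0,8.4],0],[[22,49,0],[0,0,8.4],0],[[22,49,0],[0,0,8.4],0],[[22,49,0],[0,0,8.4],0]]' 15
python3 -m jog '[[[22,49,0],[0,0,8.4],0.3],[[22,49,0],[0,0,8.4],0.6],[[22,49,0],[0,0,8.4],0.6],[[22,49,0],[0,0,8.4],0.6],[[22,49,0],[0,0,8.4],0.6]]'
python3 -m jog '[[[0,0,0],[0,0,0],0.6],[[0,0,0],[0,0,0],0.6],[[0,0,0],[0,0,0],0.6],[[0,0,0],[0,0,0],0.6],[[0,0,0],[0,0,0],0.6]]'
cat > wr.py <<'E'
from tgt import *
def wproj(P,s,Rt,m):
    f=192/np.tan(np.radians(m['vfov'])/2); H=np.array(m['hand_eye'])
    pt=Rt.inv().apply(np.array(P)-s['eef_pos']); p=np.linalg.inv(H)@np.append(pt,1)
    return np.array([m['cx']+f*p[0]/-p[2],m['cy']-f*p[1]/-p[2]])
E
python3 - <<'E'
from wr import *
s,Rt=tool(); im=snap('wrist','w1'); m=cams.camera_model('wrist')
print(s['t'],s['eef_pos'],Rt.as_matrix().round(3),s['ft_force'],s['opening'])
for l in ('lid_bar','knee_grip'): print(l,nets.tip_of('wrist',l)[:2])
im=cv2.resize(im,None,fx=1.5,fy=1.5)
for a,b in (([-127,-55,91],[-127,55,91]),([-85,-100,97],[-85,100,97]),([-85,-100,97],[85,-100,97]),([-85,100,97],[85,100,97])):
    cv2.line(im,*[tuple(int(v*1.5) for v in wproj(w(p,r.x),s,Rt,m)) for p in (a,b)],(0,255,0),1)
cv2.imwrite('pics/w1f.png',im)
snap('scene','s1')
print('bar px',wproj(w([-127,0,91],r.x),s,Rt,m))
E
```

```text
t: 1.62
eef_pos: [353.9, -329.3, 247.8]
ee_rot: [0.381, 0.596, 0.38, -0.596]
ft_force: [1.6, 0.5, 0.3]
opening: 86.9
t: 2.25
eef_pos: [464.1, -84.2, 247.9]
ee_rot: [0.569, 0.42, 0.569, -0.42]
ft_force: [0.6, -0.8, -0.2]
opening: 44.8
t: 2.88
eef_pos: [463.1, -86.5, 247.5]
ee_rot: [0.568, 0.422, 0.568, -0.422]
ft_force: [0.2, -0.1, 0.5]
opening: 34.8
2.875 [463.06930404 -86.53664921 247.54370875] [[-0.     0.957  0.289]
 [-0.     0.289 -0.957]
 [-1.    -0.     0.   ]] [ 0.15058809 -0.06071417  0.51482034] 34.8095598489303
lid_bar [{'location': [259.5, 175.2], 'score': 0.93}]
knee_grip []
bar px [257.05871634 180.63525088]
```

View pics/w1f.png

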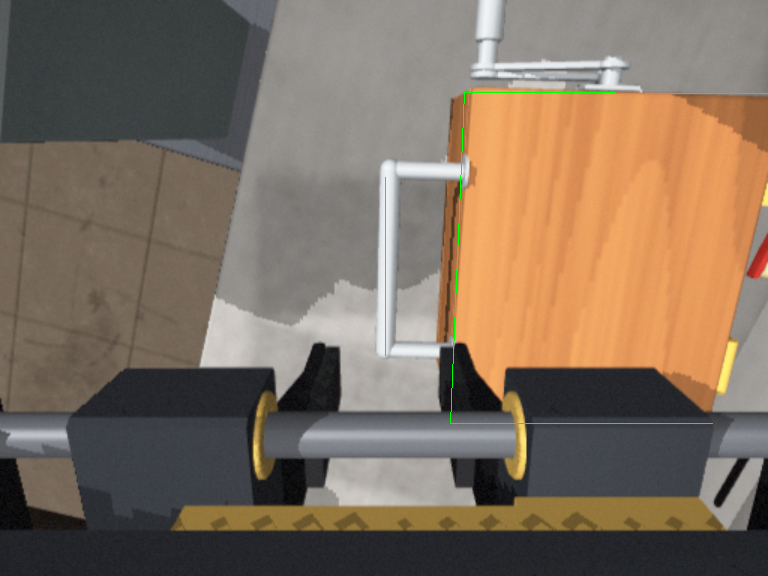

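View pics/s1.png

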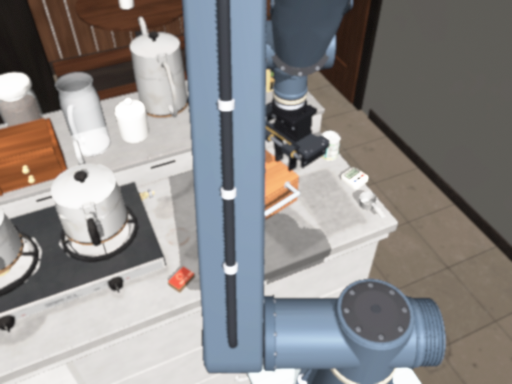

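```bash
cat > fit2.py <<'E'
from wr import *
m=cams.camera_model('wrist')
S={'eef_pos':np.array([463.07,-86.54,247.54])}; q=[0.568,0.422,0.568,-0.422]
Rt0=goal_rot(np.arctan2(.289,.957))
wo=[([-127,0,91],[259.5,175.2]),([-127,0,91],[386/1.5,259/1.5]),([-127,52,91],[389/1.5,168/1.5]),([-127,-52,91],[383.5/1.5,350/1.5]),([-85,100,97],[464/1.5,92/1.5])]
def res2(q): return np.concatenate([0.5*res(q)]+[1.0*(wproj(w(p,q),S,Rt0,m)-o) for p,o in wo])
r2=least_squares(res2,r.x,loss='soft_l1')
X=r2.x
if __name__=='__main__':
    print(X,np.degrees(X[2])); print(res2(X).reshape(-1,2).round(1))
    for l in pts: print(l,w(pts[l],X).round(1))
    print('locked knee',w([37,155,124],X).round(1))
E
python3 fit2.py
```

```text
[ 5.82180193e+02 -4.73759678e+01  2.69648130e-01] 15.449699790475048
[[-1.2  0.1]
 [-0.8  0.4]
 [-0.7 -0.8]
 [ 0.  -0.4]
 [-0.1 -0.2]
 [ 0.3  1.7]
 [-1.  -1.3]
 [-0.7  1.2]
 [-2.2  0.7]
 [-0.1  3.2]
 [-0.8  4.7]
 [ 0.4 -3.8]
 [ 3.4 -4.5]]
cup_box [582.2 -47.4   0. ]
knee_grip [470.5  82.6  65. ]
stay_pivot [536.1 100.7  71. ]
lid_hinge_line [664.1 -24.7  91. ]
lid_bar [459.8 -81.2  91. ]
locked knee [576.6 111.9 124. ]
```

```bash
python3 -m jog '[[[-3,4,-30],[0,0,-1.3],0.6],[[0,0,-40],[0,0,0],0.6],[[0,0,-40],[0,0,0],0.6],[[0,0,-25],[0,0,0],0.6],[[0,0,-15],[0,0,0],0.6]]' 15
python3 - <<'E'
from wr import *
snap('wrist','w2')
E
```

```text
t: 3.7
eef_pos: [459.9, -81.5, 96.2]
ee_rot: [0.563, 0.427, 0.564, -0.428]
ft_force: [0.2, -0.1, 0.5]
opening: 34.9
```

View pics/w2.png

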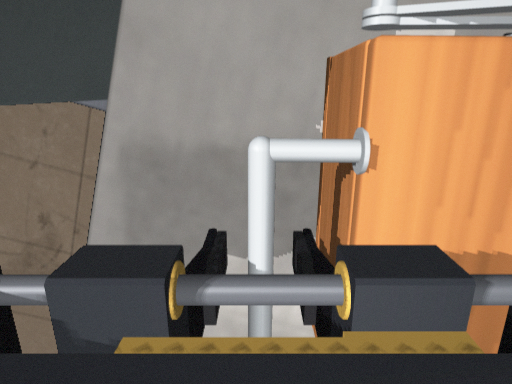

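The bar (column ~260) sits midway between the fingers (columns 225 and 297). Closing on it.

```bash
python3 -m jog '[[[0,0,0],[0,0,0],1],[[0,0,0],[0,0,0],1],[[0,0,0],[0,0,0],1],[[0,0,0],[0,0,0],1],[[0,0,0],[0,0,0],1]]' 20
python3 - <<'E'
from wr import *
import math
yaw=0.2696
prev=(0,0)
for i in range(1,31):
    th=1.41*i/30; d=212*(1-np.cos(th)); z=212*np.sin(th)
    if i%1==0: print(i,round(th,3),'dx %.1f dy %.1f dz %.1f'%((d-prev[0])*np.cos(yaw),(d-prev[0])*np.sin(yaw),z-prev[1])); prev=(d,z)
E
```

```text
t: 4.38
eef_pos: [460.4, -81.9, 98.2]
ee_rot: [0.564, 0.427, 0.563, -0.427]
ft_force: [-1.6, -2.5, 6.2]
opening: 11.6
1 0.047 dx 0.2 dy 0.1 dz 10.0
2 0.094 dx 0.7 dy 0.2 dz 9.9
3 0.141 dx 1.1 dy 0.3 dz 9.9
4 0.188 dx 1.6 dy 0.4 dz 9.8
5 0.235 dx 2.0 dy 0.6 dz 9.7
6 0.282 dx 2.5 dy 0.7 dz 9.6
7 0.329 dx 2.9 dy 0.8 dz 9.5
8 0.376 dx 3.3 dy 0.9 dz 9.4
9 0.423 dx 3.7 dy 1.0 dz 9.2
10 0.47 dx 4.1 dy 1.1 dz 9.0
11 0.517 dx 4.5 dy 1.3 dz 8.8
12 0.564 dx 4.9 dy 1.4 dz 8.5
13 0.611 dx 5.3 dy 1.5 dz 8.3
14 0.658 dx 5.7 dy 1.6 dz 8.0
15 0.705 dx 6.0 dy 1.7 dz 7.7
16 0.752 dx 6.4 dy 1.8 dz 7.4
17 0.799 dx 6.7 dy 1.9 dz 7.1
18 0.846 dx 7.0 dy 1.9 dz 6.8
19 0.893 dx 7.3 dy 2.0 dz 6.4
20 0.94 dx 7.6 dy 2.1 dz 6.1
21 0.987 dx 7.9 dy 2.2 dz 5.7
22 1.034 dx 8.1 dy 2.2 dz 5.3
23 1.081 dx 8.4 dy 2.3 dz 4.9
24 1.128 dx 8.6 dy 2.4 dz 4.5
25 1.175 dx 8.8 dy 2.4 dz 4.1
26 1.222 dx 8.9 dy 2.5 dz 3.6
27 1.269 dx 9.1 dy 2.5 dz 3.2
28 1.316 dx 9.2 dy 2.6 dz 2.7
29 1.363 dx 9.3 dy 2.6 dz 2.3
30 1.41 dx 9.4 dy 2.6 dz 1.8
```

```bash
python3 -m jog '[[[0.2,0,10],[0,0,0],1],[[0.7,0.2,9.9],[0,0,0],1],[[1.1,0.3,9.9],[0,0,0],1],[[1.6,0.4,9.8],[0,0,0],1],[[2,0.6,9.7],[0,0,0],1]]'
python3 -m jog '[[[2.5,0.7,9.6],[0,0,0],1],[[2.9,0.8,9.5],[0,0,0],1],[[3.3,0.9,9.4],[0,0,0],1],[[3.7,1,9.2],[0,0,0],1],[[4.1,1.1,9],[0,0,0],1]]'
```

```text
t: 5.0
eef_pos: [465.7, -80.4, 147.6]
ee_rot: [0.563, 0.427, 0.563, -0.428]
ft_force: [-0.5, -5.2, -1.9]
opening: 11.1
t: 5.62
eef_pos: [481.4, -76.2, 194.2]
ee_rot: [0.563, 0.426, 0.564, -0.428]
ft_force: [-2.2, -5.6, -0.8]
opening: 11.0
```

```bash
python3 -m jog '[[[4.5,1.3,8.8],[0,0,0],1],[[4.9,1.4,8.5],[0,0,0],1],[[5.3,1.5,8.3],[0,0,0],1],[[5.7,1.6,8],[0,0,0],1],[[6,1.7,7.7],[0,0,0],1]]'
python3 -m jog '[[[6.4,1.8,7.4],[0,0,0],1],[[6.7,1.9,7.1],[0,0,0],1],[[7,1.9,6.8],[0,0,0],1],[[7.3,2,6.4],[0,0,0],1],[[7.6,2.1,6.1],[0,0,0],1]]'
python3 -m jog '[[[7.9,2.2,5.7],[0,0,0],1],[[8.1,2.2,5.3],[0,0,0],1],[[8.4,2.3,4.9],[0,0,0],1],[[8.6,2.4,4.5],[0,0,0],1],[[8.8,2.4,4.1],[0,0,0],1]]'
```

```text
t: 6.25
eef_pos: [506.3, -69.4, 235.7]
ee_rot: [0.563, 0.425, 0.565, -0.429]
ft_force: [-7.0, -8.6, 4.8]
opening: 11.6
t: 6.88
eef_pos: [540.7, -60.0, 270.7]
ee_rot: [0.562, 0.424, 0.565, -0.43]
ft_force: [-9.4, -7.7, 9.7]
opening: 11.1
t: 7.5
eef_pos: [585.1, -48.1, 296.0]
ee_rot: [0.564, 0.426, 0.563, -0.428]
ft_force: [-2.6, -4.2, 5.7]
opening: 11.2
```

```bash
python3 -m jog '[[[8.9,2.5,3.6],[0,0,0],1],[[9.1,2.5,3.2],[0,0,0],1],[[9.2,2.6,2.7],[0,0,0],1],[[4.6,1.3,1.1],[0,0,0],1],[[4.6,1.3,1.1],[0,0,0],1]]'
python3 -m jog '[[[3,0.8,0.6],[0,0,0],1],[[3,0.8,0.6],[0,0,0],1],[[2,0.5,0.4],[0,0,0],1],[[0,0,0],[0,0,0],1],[[0,0,0],[0,0,0],1]]'
```

```text
t: 8.12
eef_pos: [622.7, -37.9, 307.2]
ee_rot: [0.565, 0.427, 0.562, -0.428]
ft_force: [-1.2, -5.5, 4.2]
opening: 11.5
t: 8.75
eef_pos: [630.3, -35.9, 308.4]
ee_rot: [0.564, 0.427, 0.562, -0.428]
ft_force: [-0.6, -5.9, 5.7]
opening: 11.1
```

```bash
python3 - <<'E'
from wr import *
snap('scene','s3'); snap('wrist','w3'); snap('top','t3')
for c in ('top','scene','wrist'): print(c,nets.tip_of(c,'knee_grip')[:2])
from fit2 import X
print(proj('top',w([37,155,124],X)),proj('scene',w([37,155,124],X)))
E
```

```text
top []
scene []
wrist []
[181.74048121 170.2765995 ] [193.57673277 185.3202153 ]
```

View pics/s3.png

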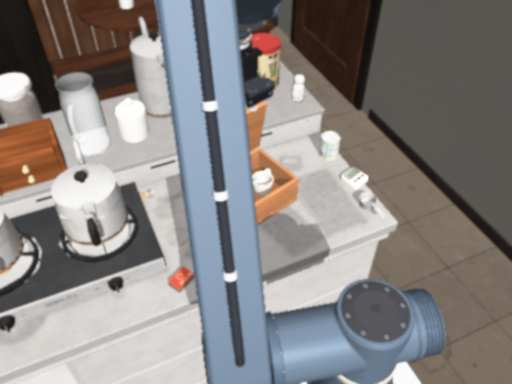

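View pics/w3.png

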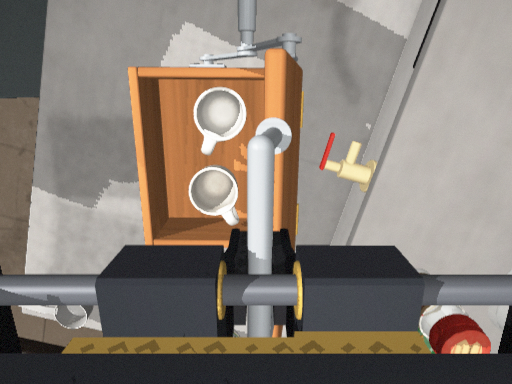

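View pics/t3.png

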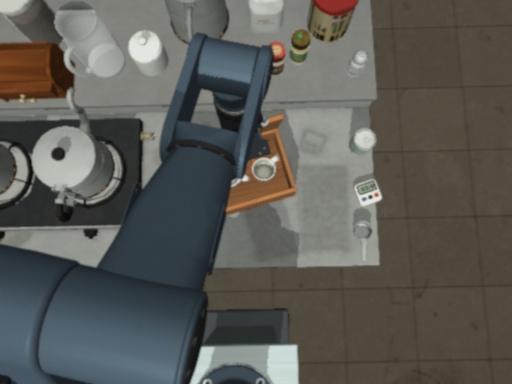

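```bash
python3 -m jog '[[[1,0.3,0.2],[0,0,0],1],[[1,0.3,0.2],[0,0,0],1],[[0,0,0],[0,0,0],1],[[0,0,0],[0,0,0],1],[[0,0,0],[0,0,0],1]]'
python3 -m jog '[[[1,0.3,0],[0,0,0],1],[[1,0.3,0],[0,0,0],1],[[0,0,0],[0,0,0],1],[[0,0,0],[0,0,0],1],[[0,0,0],[0,0,0],1]]'
python3 - <<'E'
from wr import *
im=snap('wrist','w4');cv2.imwrite('pics/w4c.png',cv2.resize(im[:120,100:400],None,fx=2.5,fy=2.5,interpolation=2))
im=cv2.imread('pics/w3.png');cv2.imwrite('pics/w3c.png',cv2.resize(im[:120,100:400],None,fx=2.5,fy=2.5,interpolation=2))
E
```

```text
t: 9.68
eef_pos: [631.6, -35.5, 308.6]
ee_rot: [0.564, 0.427, 0.562, -0.428]
ft_force: [-2.6, -5.5, 6.4]
opening: 11.1
t: 10.3
eef_pos: [632.4, -35.2, 308.7]
ee_rot: [0.563, 0.426, 0.563, -0.429]
ft_force: [-5.5, -6.5, 7.1]
opening: 11.4
```

View pics/w4c.png

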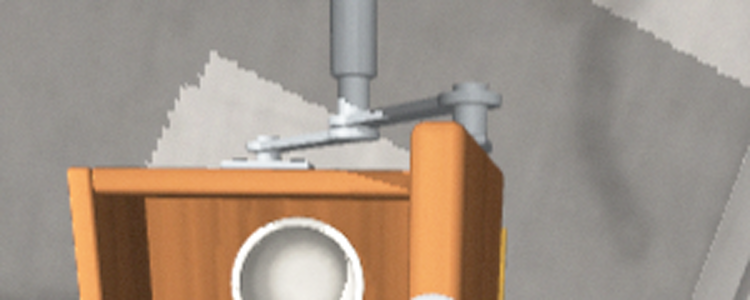

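View pics/w3c.png

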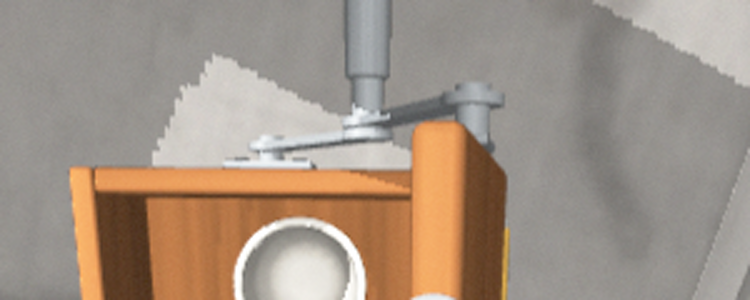

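```bash
python3 - <<'E'
from fit2 import *
for nm,xyz,Rr in (('w3',[630.3,-35.9,308.4],None),('w4',[632.4,-35.2,308.7],None)):
    s={'eef_pos':np.array(xyz)}; q=np.array([.564,.427,.562,-.428]) if nm=='w3' else np.array([.563,.426,.563,-.429])
    Rt=R.from_quat([q[1],q[2],q[3],q[0]])
    for n,d in (('short',(30,61)),('straight',(37.4,56.9)),('locked',(42,53))):
        print(nm,n,[((wproj(w([-5+d[0],y,71+d[1]],X),s,Rt,m)-[100,0])*2.5).round() for y in (113,127)])
    print('pivot',(wproj(w([-5,113,71],X),s,Rt,m)-[100,0])*2.5)
E
```

```text
w3 short [array([327., 117.]), array([326.,  72.])]
w3 straight [array([349., 118.]), array([348.,  74.])]
w3 locked [array([363., 120.]), array([362.,  76.])]
pivot [265.7512218  134.40785867]
w4 short [array([322., 118.]), array([321.,  73.])]
w4 straight [array([345., 119.]), array([344.,  75.])]
w4 locked [array([358., 120.]), array([358.,  77.])]
pivot [262.91778165 135.17365269]
```

The grip's column (366) in w3 matches the locked prediction (363). In w4 (353) the extra pull has drawn it back toward straight, so I'm easing off.

```bash
python3 -m jog '[[[-1,-0.3,0],[0,0,0],1],[[-1,-0.3,0],[0,0,0],1],[[-1,-0.3,0],[0,0,0],1],[[-0.5,-0.1,0],[0,0,0],1],[[0,0,0],[0,0,0],1]]'
python3 - <<'E'
from wr import *
im=snap('wrist','w5');cv2.imwrite('pics/w5c.png',cv2.resize(im[:120,100:400],None,fx=2.5,fy=2.5,interpolation=2))
E
```

```text
t: 10.98
eef_pos: [630.5, -35.8, 308.5]
ee_rot: [0.564, 0.427, 0.562, -0.428]
ft_force: [-0.6, -6.2, 4.9]
opening: 11.1
```

View pics/w5c.png

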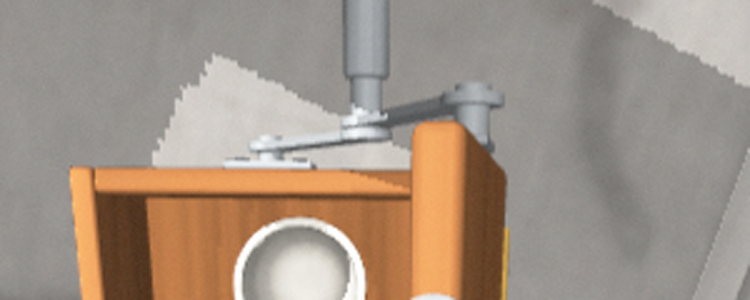

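The knee is back at column 366, so it's locked. Ease off one more mm, open, and rise straight up.

```bash
python3 -m jog '[[[-0.5,-0.1,0],[0,0,0],1],[[0,0,0],[0,0,0],0.8],[[0,0,0],[0,0,0],0.6],[[0,0,0],[0,0,0],0.5],[[0,0,0],[0,0,0],0.5]]'
python3 -m jog '[[[0,0,10],[0,0,0],0.5],[[0,0,20],[0,0,0],0.5],[[0,0,20],[0,0,0],0.5],[[0,0,20],[0,0,0],0.5],[[0,0,0],[0,0,0],0.5]]'
python3 - <<'E'
from wr import *
im=snap('wrist','w6')
E
```

```text
t: 11.65
eef_pos: [629.9, -34.0, 306.6]
ee_rot: [0.563, 0.427, 0.564, -0.427]
ft_force: [-0.9, 0.6, -0.4]
opening: 38.5
t: 12.28
eef_pos: [631.1, -34.7, 379.4]
ee_rot: [0.565, 0.428, 0.562, -0.427]
ft_force: [-0.7, 1.0, 0.4]
opening: 43.4
```

View pics/w6.png

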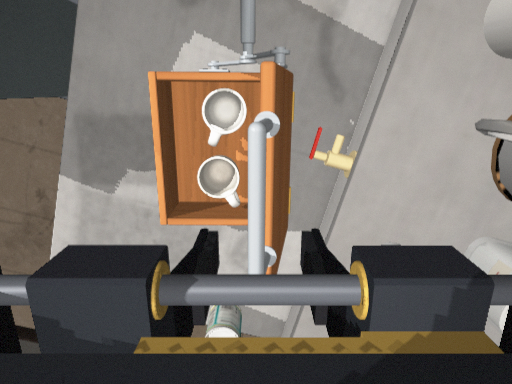

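Lid stands on its own. Moving sideways above the knee while the two seconds pass.

```bash
python3 -m jog '[[[-11,30,0],[0,0,0],0.5],[[-11,30,0],[0,0,0],0.5],[[-11,30,0],[0,0,0],0.5],[[-11,30,0],[0,0,0],0.5],[[-10,28,0],[0,0,0],0.5]]'
python3 -m jog '[[[0,0,-20],[0,0,0],0.4],[[0,0,-20],[0,0,0],0.4],[[0,0,-20],[0,0,0],0.4],[[0,0,-20],[0,0,0],0.4],[[0,0,-20],[0,0,0],0.4]]'
python3 -m jog '[[[0,0,0],[0,0,0],0.4],[[0,0,0],[0,0,0],0.4],[[0,0,0],[0,0,0],0.4],[[0,0,0],[0,0,0],0.4],[[0,0,0],[0,0,0],0.4]]'
python3 -m jog '[[[0,0,0],[0,0,0],0.4],[[0,0,0],[0,0,0],0.4],[[0,0,0],[0,0,0],0.4],[[0,0,0],[0,0,0],0.4],[[0,0,0],[0,0,0],0.4]]'
python3 - <<'E'
from fit2 import *
s,Rt=tool(); im=snap('wrist','w7'); snap('scene','s7')
print(s['eef_pos'],nets.tip_of('wrist','knee_grip')[:2])
print('pred', [wproj(w([37,y,124],X),s,Rt,m).round(1) for y in (127,155,177)])
print(w([37,158,124],X))
im=cv2.resize(im,None,fx=1.5,fy=1.5)
cv2.line(im,*[tuple(int(v*1.5) for v in wproj(w([37,y,124],X),s,Rt,m)) for y in (127,177)],(0,255,0),1)
cv2.imwrite('pics/w7.png',im)
E
```

```text
t: 12.95
eef_pos: [574.9, 114.5, 375.6]
ee_rot: [0.563, 0.427, 0.564, -0.428]
ft_force: [0.2, 0.9, -0.7]
opening: 43.5
t: 13.58
eef_pos: [575.2, 113.5, 275.1]
ee_rot: [0.563, 0.427, 0.564, -0.428]
ft_force: [0.1, -0.1, 0.2]
opening: 52.2
t: 14.2
eef_pos: [576.1, 113.4, 277.3]
ee_rot: [0.563, 0.428, 0.563, -0.427]
ft_force: [0.3, -0.4, 0.6]
opening: 52.3
t: 14.82
eef_pos: [576.0, 113.4, 276.8]
ee_rot: [0.563, 0.427, 0.563, -0.428]
ft_force: [0.4, -0.4, 0.2]
opening: 52.4
[575.9901987  113.39384693 276.81092797] [{'location': [260.8, 186.2], 'score': 0.93}]
pred [array([259.2, 214.6]), array([259.2, 185.2]), array([259.3, 161. ])]
[575.7518564  114.77506781 124.        ]
```

View pics/w7.png

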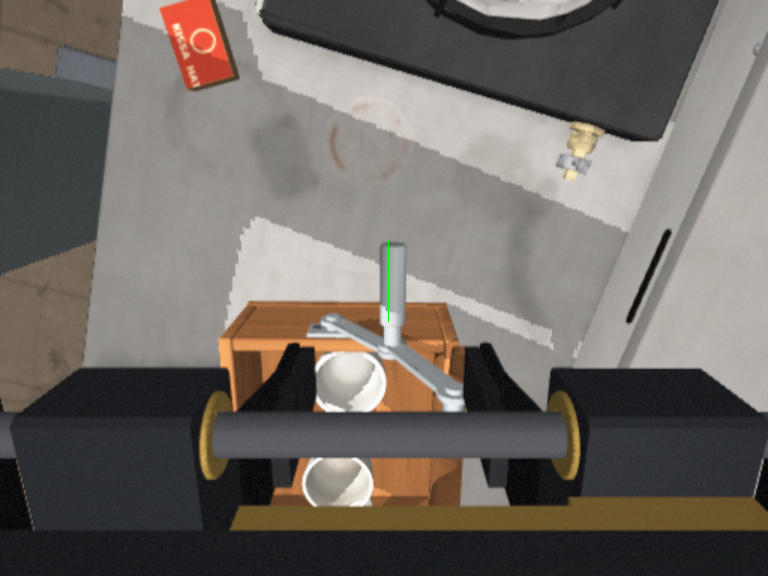

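View pics/s7.png

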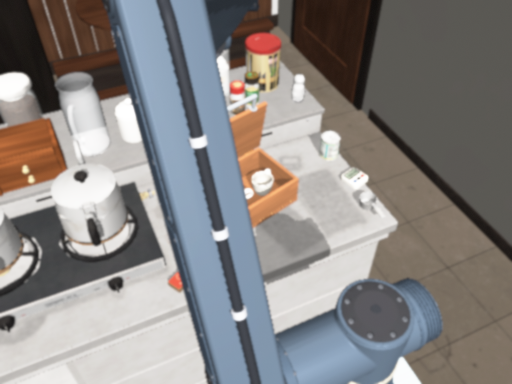

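Prediction is confirmed to within ~3 mm: the bar axis is at column 394/1.5, predicted 388/1.5. Descending, slightly further out for clearance from the lid.

```bash
python3 -m jog '[[[0.5,8,-30],[0,0,0],0.4],[[0,0,-35],[0,0,0],0.4],[[0,0,-30],[0,0,0],0.4],[[0,0,-15],[0,0,0],0.4],[[0,0,0],[0,0,0],0.4]]' 20
python3 - <<'E'
from fit2 import *
s,Rt=tool(); im=snap('wrist','w8'); 
E
```

```text
t: 15.6
eef_pos: [576.1, 121.4, 166.0]
ee_rot: [0.563, 0.427, 0.564, -0.428]
ft_force: [0.2, 0.4, 0.2]
opening: 52.0
```

View pics/w8.png

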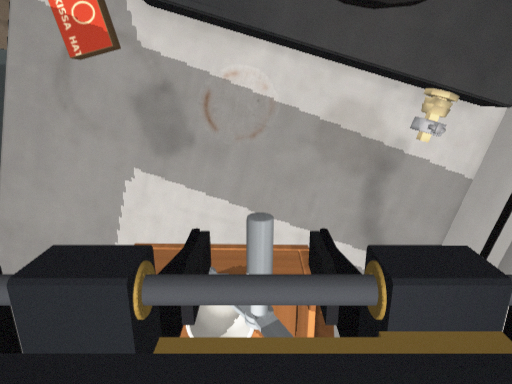

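```bash
python3 -m jog '[[[0.5,0,-20],[0,0,0],0.4],[[0,0,-16],[0,0,0],0.4],[[0,0,0],[0,0,0],0.7],[[0,0,0],[0,0,0],1],[[0,0,0],[0,0,0],1]]' 20
python3 -m jog '[[[0,0,0],[0,0,0],1],[[0,0,0],[0,0,0],1],[[0,0,0],[0,0,0],1],[[0,0,0],[0,0,0],1],[[0,0,0],[0,0,0],1]]'
python3 - <<'E'
from fit2 import *
s,Rt=tool(); im=snap('wrist','w9'); 
print(np.degrees(X[2]))
c,sn=np.cos(X[2]),np.sin(X[2])
phis=np.linspace(np.arctan2(53,-42),np.arctan2(-6,68),31) # front positive
p=np.array([68*np.cos(phis),68*np.sin(phis)]).T
for i in range(1,31):
    d=p[i]-p[i-1]; 
    # lid angle from knee pos
    K=np.array([-5-p[i,0],71+p[i,1]]); 
    H=np.array([85,91]); v=K-H; D=np.hypot(*v); ca=(95**2+D**2-68**2)/(2*95*D); 
    base=np.arctan2(v[1],-v[0]); print(i,'dx %.1f dy %.1f dz %.1f'%(-d[0]*c,-d[0]*sn,d[1]),'lid',(base+np.array([-1,1])*np.arccos(min(1,ca))).round(2))
E
```

```text
t: 16.27
eef_pos: [577.5, 121.5, 131.6]
ee_rot: [0.564, 0.428, 0.563, -0.427]
ft_force: [-0.0, 0.1, -0.6]
opening: 29.7
t: 16.9
eef_pos: [576.1, 121.2, 131.2]
ee_rot: [0.563, 0.427, 0.564, -0.428]
ft_force: [-3.7, -3.0, 5.9]
opening: 15.0
15.448813559955115
1 dx -4.1 dy -1.1 dz 3.1 lid [-0.19  1.41]
2 dx -4.3 dy -1.2 dz 2.8 lid [-0.19  1.4 ]
3 dx -4.5 dy -1.2 dz 2.4 lid [-0.19  1.39]
4 dx -4.7 dy -1.3 dz 2.0 lid [-0.2   1.37]
5 dx -4.8 dy -1.3 dz 1.7 lid [-0.2   1.34]
6 dx -4.9 dy -1.4 dz 1.3 lid [-0.2  1.3]
7 dx -5.0 dy -1.4 dz 0.9 lid [-0.21  1.26]
8 dx -5.1 dy -1.4 dz 0.5 lid [-0.21  1.22]
9 dx -5.1 dy -1.4 dz 0.1 lid [-0.21  1.17]
10 dx -5.1 dy -1.4 dz -0.4 lid [-0.21  1.13]
11 dx -5.0 dy -1.4 dz -0.8 lid [-0.22  1.08]
12 dx -5.0 dy -1.4 dz -1.2 lid [-0.22  1.02]
13 dx -4.9 dy -1.3 dz -1.6 lid [-0.22  0.97]
14 dx -4.7 dy -1.3 dz -1.9 lid [-0.22  0.91]
15 dx -4.6 dy -1.3 dz -2.3 lid [-0.23  0.86]
16 dx -4.4 dy -1.2 dz -2.7 lid [-0.23  0.8 ]
17 dx -4.2 dy -1.2 dz -3.0 lid [-0.23  0.74]
18 dx -3.9 dy -1.1 dz -3.4 lid [-0.23  0.68]
19 dx -3.7 dy -1.0 dz -3.7 lid [-0.24  0.62]
20 dx -3.4 dy -0.9 dz -3.9 lid [-0.24  0.56]
21 dx -3.1 dy -0.9 dz -4.2 lid [-0.24  0.5 ]
22 dx -2.8 dy -0.8 dz -4.4 lid [-0.25  0.44]
23 dx -2.4 dy -0.7 dz -4.6 lid [-0.25  0.38]
24 dx -2.1 dy -0.6 dz -4.8 lid [-0.26  0.32]
25 dx -1.7 dy -0.5 dz -5.0 lid [-0.26  0.27]
26 dx -1.3 dy -0.4 dz -5.1 lid [-0.27  0.21]
27 dx -0.9 dy -0.3 dz -5.2 lid [-0.28  0.15]
28 dx -0.5 dy -0.1 dz -5.2 lid [-0.29  0.1 ]
29 dx -0.1 dy -0.0 dz -5.3 lid [-0.31  0.05]
30 dx 0.3 dy 0.1 dz -5.3 lid [-0.33  0.  ]
```

View pics/w9.png

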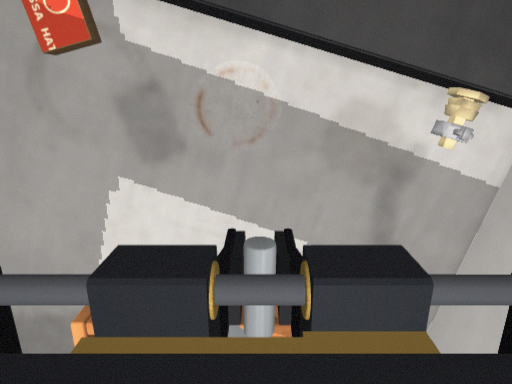

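```bash
python3 -m jog '[[[-4.1,-1.1,3.1],[0,0,0],1],[[-4.3,-1.2,2.8],[0,0,0],1],[[-4.5,-1.2,2.4],[0,0,0],1],[[-4.7,-1.3,2],[0,0,0],1],[[-4.8,-1.3,1.7],[0,0,0],1]]' 25
python3 -m jog '[[[-4.9,-1.4,1.3],[0,0,0],1],[[-5,-1.4,0.9],[0,0,0],1],[[-5.1,-1.4,0.5],[0,0,0],1],[[-5.1,-1.4,0.1],[0,0,0],1],[[-5.1,-1.4,-0.4],[0,0,0],1]]'
python3 - <<'E'
from fit2 import *
snap('wrist','w10')
E
```

```text
t: 17.58
eef_pos: [557.0, 116.0, 144.4]
ee_rot: [0.565, 0.43, 0.562, -0.426]
ft_force: [3.9, 4.1, 1.5]
opening: 15.0
t: 18.2
eef_pos: [530.8, 108.9, 147.0]
ee_rot: [0.564, 0.429, 0.562, -0.426]
ft_force: [4.1, 4.2, 5.2]
opening: 15.2
```

View pics/w10.png

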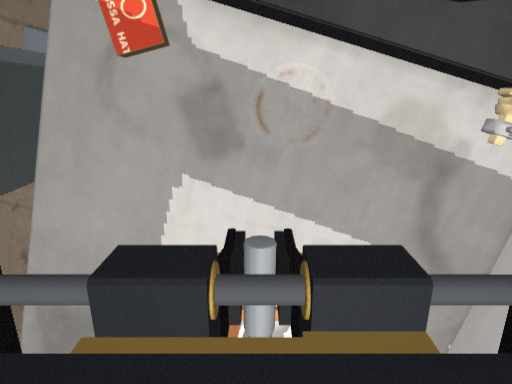

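Grip is holding and forces are low. Continuing along the circle.

```bash
python3 -m jog '[[[-5,-1.4,-0.8],[0,0,0],1],[[-5,-1.4,-1.2],[0,0,0],1],[[-4.9,-1.3,-1.6],[0,0,0],1],[[-4.7,-1.3,-1.9],[0,0,0],1],[[-4.6,-1.3,-2.3],[0,0,0],1]]'
python3 -m jog '[[[-4.4,-1.2,-2.7],[0,0,0],1],[[-4.2,-1.2,-3],[0,0,0],1],[[-3.9,-1.1,-3.4],[0,0,0],1],[[-3.7,-1,-3.7],[0,0,0],1],[[-3.4,-0.9,-3.9],[0,0,0],1]]'
python3 -m jog '[[[-3.1,-0.9,-4.2],[0,0,0],1],[[-2.8,-0.8,-4.4],[0,0,0],1],[[-2.4,-0.7,-4.6],[0,0,0],1],[[-2.1,-0.6,-4.8],[0,0,0],1],[[-1.7,-0.5,-5],[0,0,0],1]]'
python3 - <<'E'
from fit2 import *
snap('wrist','w11');snap('top','t11')
E
```

```text
t: 18.88
eef_pos: [504.4, 101.7, 136.9]
ee_rot: [0.563, 0.427, 0.564, -0.428]
ft_force: [0.7, 4.1, 0.8]
opening: 14.8
t: 19.5
eef_pos: [485.1, 96.2, 120.4]
ee_rot: [0.563, 0.427, 0.563, -0.428]
ft_force: [0.2, 5.0, 0.1]
opening: 15.0
t: 20.12
eef_pos: [473.4, 92.9, 97.3]
ee_rot: [0.563, 0.428, 0.563, -0.427]
ft_force: [1.3, 6.9, -2.4]
opening: 14.7
```

View pics/w11.png

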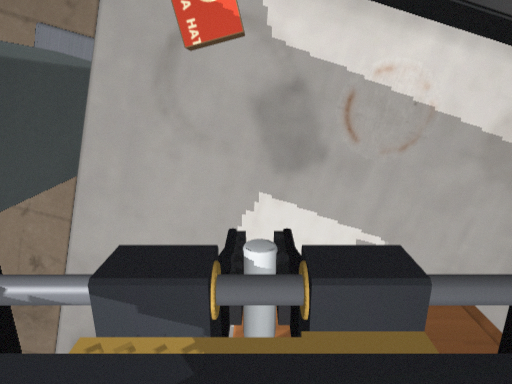

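View pics/t11.png

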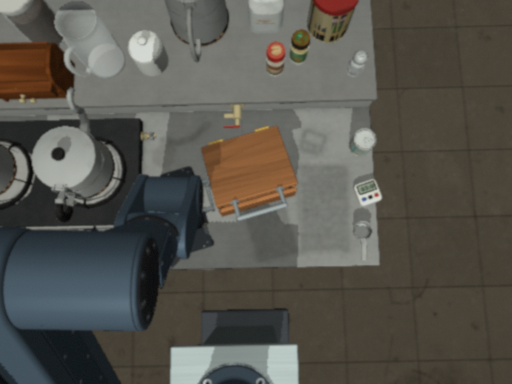

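```bash
python3 -m jog '[[[-1.3,-0.4,-5.1],[0,0,0],1],[[-0.9,-0.3,-5.2],[0,0,0],1],[[-0.5,-0.1,-5.2],[0,0,0],1],[[-0.1,0,-5.3],[0,0,0],1],[[0.2,0,-3],[0,0,0],1]]'
python3 -m jog '[[[0.1,0,-1.5],[0,0,0],1],[[0,0,-1],[0,0,0],1],[[0,0,-1],[0,0,0],1],[[0,0,0],[0,0,0],1],[[0,0,0],[0,0,0],1]]'
```

```text
t: 20.85
eef_pos: [469.5, 91.9, 73.3]
ee_rot: [0.562, 0.427, 0.564, -0.428]
ft_force: [-0.8, 3.3, -0.3]
opening: 14.7
t: 21.48
eef_pos: [469.5, 91.9, 70.2]
ee_rot: [0.562, 0.427, 0.564, -0.428]
ft_force: [-3.9, 2.5, -1.8]
opening: 14.6
```

```bash
python3 -m jog '[[[0,0,-1],[0,0,0],1],[[0,0,-1],[0,0,0],1],[[0,0,-1],[0,0,0],1],[[0,0,0],[0,0,0],1],[[0,0,0],[0,0,0],1]]'
python3 - <<'E'
from fit2 import *
im=snap('top','t12');cv2.imwrite('pics/t12c.png',cv2.resize(im[110:240,170:320],None,fx=4,fy=4,interpolation=2))
snap('scene','s12')
E
```

```text
t: 22.1
eef_pos: [469.6, 91.9, 67.2]
ee_rot: [0.562, 0.427, 0.564, -0.428]
ft_force: [-4.5, 3.5, -0.5]
opening: 14.8
```

View pics/t12c.png

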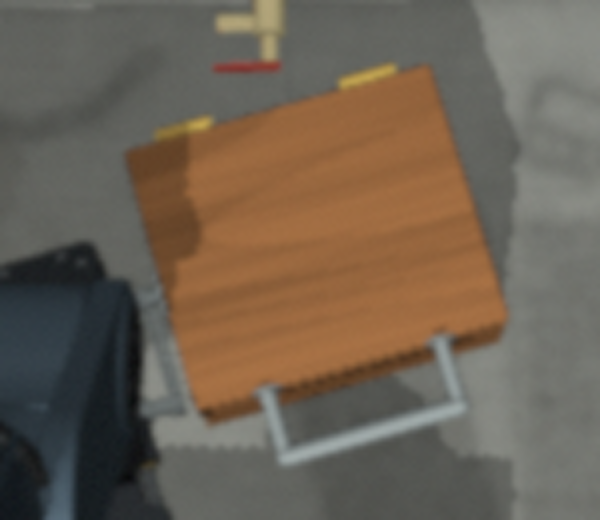

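```bash
python3 - <<'E'
from fit2 import *
a=cv2.imread('pics/top0.png');b=cv2.imread('pics/t12.png')
def gr(i): return np.float32(cv2.cvtColor(i,cv2.COLOR_BGR2GRAY))
for nm,(r0,r1,c0,c1) in {'front+bar':(196,226,236,296),'bg':(150,220,340,385)}.items():
    print(nm,cv2.phaseCorrelate(gr(a)[r0:r1,c0:c1],gr(b)[r0:r1,c0:c1],cv2.createHanningWindow((c1-c0,r1-r0),cv2.CV_32F)))
for th in (0,.05,.1): print(th,proj('top',w([85-212*np.cos(th),0,91+212*np.sin(th)],X)))
cv2.imwrite('pics/cmp.png',np.hstack([cv2.resize(i[190:230,200:300],None,fx=4,fy=4,interpolation=2) for i in (a,b)]))
E
```

```text
front+bar ((0.060881305739936664, -0.1450098146991028), 0.8715734132130941)
bg ((0.4855471992391145, -0.07313796011583662), 0.9101670153347062)
0 [262.99000227 218.05871188]
0.05 [262.96777999 217.50717144]
0.1 [262.88070993 216.73519358]
```

View pics/cmp.png

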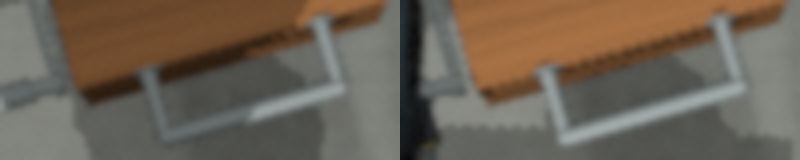

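Compared with the first picture, the bar has shifted by only 0.15 px, so the lid is shut. Releasing and rising.

```bash
python3 -m jog '[[[0,0,0],[0,0,0],0.8],[[0,0,0],[0,0,0],0.6],[[0,0,0],[0,0,0],0.4],[[0,0,0],[0,0,0],0.4],[[0,0,0],[0,0,0],0.4]]'
python3 -m jog '[[[0,0,10],[0,0,0],0.4],[[0,0,25],[0,0,0],0.4],[[0,0,40],[0,0,0],0.4],[[0,0,50],[0,0,0],0.4],[[0,0,50],[0,0,0],0.4]]'
python3 - <<'E'
from fit2 import *
snap('top','t13');im=snap('wrist','w13')
s,Rt=tool();print(s['eef_pos'],s['ft_force'],nets.tip_of('wrist','knee_grip')[:1],'pred shut',wproj(w([-73,155,65],X),s,Rt,m))
for th in (.05,.1,.2): # knee pos for lid th
    A=np.array([85-95*np.cos(th),91+95*np.sin(th)]);P=np.array([-5,71.]);d=A-P;L=np.hypot(*d);h=np.sqrt(68**2-L*L/4);n=np.array([-d[1],d[0]])/L
    for k in ((P+A)/2+h*n,(P+A)/2-h*n): print(th,k,wproj(w([k[0],155,k[1]],X),s,Rt,m))
E
```

```text
t: 22.82
eef_pos: [471.5, 91.8, 67.6]
ee_rot: [0.564, 0.428, 0.563, -0.427]
ft_force: [-0.9, 0.6, 0.6]
opening: 47.8
t: 23.45
eef_pos: [470.6, 91.9, 244.6]
ee_rot: [0.563, 0.428, 0.563, -0.427]
ft_force: [0.9, 0.6, -0.5]
opening: 51.9
[474.3117233   91.9688313  248.20651595] [-0.09285391  0.28582557  0.13256886] [{'location': [252.8, 180.7], 'score': 0.76}] pred shut [250.4802229  182.47851266]
0.05 [-72.99772361  70.44359692] [250.41707384 183.97348622]
0.05 [58.11644887 96.30442416] [395.70020483 191.57911293]
0.1 [-72.83896344  75.67707599] [250.51864993 185.45618754]
0.1 [58.31356774 95.80709859] [395.69693263 191.41793654]
0.2 [-71.49061358  85.24774739] [251.85488939 188.28901175]
0.2 [58.38428868 95.62583903] [395.69450573 191.35932042]
```

View pics/w13.png

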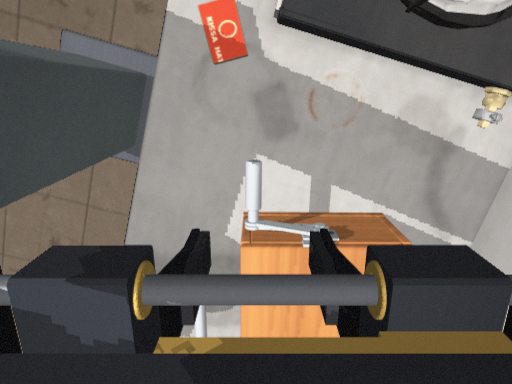

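View pics/t13.png

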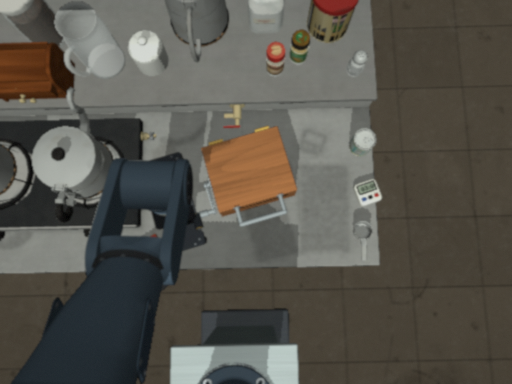

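```bash
python3 -m jog '[[[0,0,0],[0,0,0],0.4],[[0,0,0],[0,0,0],0.4],[[0,0,0],[0,0,0],0.4],[[0,0,0],[0,0,0],0.4],[[0,0,0],[0,0,0],0.4]]'
python3 - <<'E'
from fit2 import *
b=snap('top','t14')
print([nets.tip_of('top',l)[:1] for l in ('milk_tin','timer','coffee_scoop','matchbox')])
a=cv2.imread('pics/top0.png')
g=lambda i:np.float32(cv2.cvtColor(i,cv2.COLOR_BGR2GRAY))[196:226,236:296]
print(cv2.phaseCorrelate(g(a),g(b),cv2.createHanningWindow((60,30),cv2.CV_32F)), state()['ft_force'])
print(manip.hand_in())
E
```

```text
t: 24.22
eef_pos: [470.9, 91.9, 242.1]
ee_rot: [0.563, 0.427, 0.563, -0.428]
ft_force: [-0.5, -0.6, 0.6]
opening: 52.2
[[{'location': [360.1, 146.7], 'score': 0.77}], [{'location': [363.4, 190.9], 'score': 0.63}], [{'location': [364.0, 242.4], 'score': 0.72}], []]
((-0.03183349945598479, -0.0508192813174837), 0.7386366926299202) [-0.19664066  1.1843798  -0.06387574]
the job is handed in; nothing more can be done
None
```

The stay works: the lid stood on it alone, then came down under control and is shut. I handed the job in at about 24.5 s.

- **Raising:** I lifted the lid by its bar until the stay went past straight, eased off, and checked in the wrist pictures that the knee sat at its locked position. My first extra pull drew the knee back toward straight, so I eased it back again before letting go.
- **Standing alone:** I released the bar and kept clear; the lid stood untouched for more than 3 s.
- **Lowering:** I gripped the knee bar and led it round its circle, lowering the lid at roughly 0.4 rad/s. The wrist force readings stayed below about 10 N. Near the end the fingers went about 5 mm lower than expected with no contact force, so the bar may have slid a little in the grip.
- **Last checks:** The lid bar is within 0.1 px of its shut position in the first top picture. The gripper is free and about 170 mm above the stay. The milk tin, timer and scoop show within about 3 px (roughly 8 mm) of where they started, which is about the network's own error.
- **Failed check:** The network missed the matchbox in the last top picture, where the arm hides it. The wrist picture shows it lying undisturbed on the worktop.

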